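# Switch off the linear actuator and pin its rod fork to the swing arm

## Task

First turn the selector on the grey switch box to its ring mark (drive off). Then couple the actuator on the sloped stand: swing the arm round until its eye lies between the ears of the rod fork, push the longer of the two clevis pins from the wooden block through both ears and the eye until its collar sits on the upper ear, and let go. Leave the short pin in the block, and do not knock over or shove the bottle, the motor or the pulley.

Things in the scene. Friction and masses are not known exactly. Their poses are not given: they have to be found in the camera images.
- selector (a joint): Angle (rad) of the black selector handle. Four detents 30 degrees apart: -0.524 short bar mark (reverse), 0 open ring (drive off; pointer along the box's +x), 0.524 one dot, 1.047 two dots (slow, fast). Positive is clockwise from above; it starts at one or two dots. Turning it takes up to 0.3 N m; let go, it settles into the nearest detent.
- selector_grip (a point): Point on the selector's vertical axis at the height to grip it, 22 mm above the white scale plate's face. The handle is an upright bar 42 mm long (along this frame's x), 13 mm wide (y) and 30 mm tall (from 17 mm below to 13 mm above this point) on a disc 40 mm across; +x of this frame is the pointer (white line), z is up and is the turning axis.
- switch_box: Grey switch box, fixed to the table, 110 (x) x 140 (y) x 64 mm high, with a 2 mm white scale plate on top carrying the marks. Origin: centre of its underside, z up. The selector's axis is at (0, +22 mm); two small push buttons, 9 mm tall, at y = -46 mm.
- rod_fork: Square steel fork head on the actuator's rod, fixed to the stand. Origin: on the axis of its two 14 mm holes, midway between the ears. z: the hole axis, 28 degrees from vertical, up and out of the sloped plate towards the robot; x: up the slope; y: along the rod to the actuator (the mouth opens to -y). Ears 28 mm wide, 8 mm thick, 12 mm apart: outer faces at z = +14 and -14 mm.
- swing_arm (a joint): Angle (rad) of the swing arm: 0 when its eye is lined up with the fork's holes, growing as it swings away out of the fork's mouth (counter-clockwise seen looking down along -z of rod_fork). It starts between 0.5 and 1.2, has a stop at -0.03, and stays where it is left (friction, about 1.2 N at the eye). The pin's cone can draw it the last 3 mm.
- lever_eye (a point): Centre of the eye at the arm's free end: a ring 27 mm across, 8 mm thick, with a 14 mm hole. z: the hole axis, parallel to rod_fork's z; x points from eye to pivot.
- lever_pivot (a point): Pivot of the swing arm on its hinge axis (z, parallel to rod_fork's z), 140 mm from the eye, at the arm's mid-thickness. The arm is a flat bar 20 mm wide and 8 mm thick, its underside 41 mm above the sloped plate and free; the boss and bolt at the pivot (r 16 mm) stand 18 mm above this point.
- pin_long: The longer clevis pin, steel, about 0.1 kg. Origin: centre of its nose end; +z runs to the head. Nose cone 5 to 12 mm diameter over 8 mm, 12 mm shank to z = 48, collar 21 mm diameter to 51, round knurled head 18 mm diameter to 82 mm. It starts upright (may lean 3 degrees) in an end hole of the wooden block, its collar 20 mm above the block. Seated, its origin is at z = -34 mm of rod_fork.
- pin_long_shoulder (a point): On the long pin's axis at the underside of its collar (48 mm from the nose): the face that comes to rest on the upper ear.
- pin_short: The shorter clevis pin, alike but with a shank only 28 mm long (collar 28 to 31 mm, head to 62 mm): too short for this fork. It stands in the block's other end hole, its collar on the block. Origin: centre of its nose end.
- pin_block: Wooden block, fixed, 56 (x) x 130 (y) x 34 mm high, with three 13 mm holes 28 mm deep at y = -42, 0 and +42 mm; the middle one is empty, the pins stand in the end ones, either way round. Origin: centre of its underside, z up.
- stand: Sloped stand, fixed: plate 280 (up slope) x 360 mm at 28 degrees on legs, lower edge (40 mm high) towards the robot, upper edge 170 mm high. Origin: on the table under the plate's centre; x level, to the upper edge. In rod_fork's frame the plate's face is z = -45 mm; actuator: x -22 to 66, y 42 to 215, up to z = 25 mm; a limit switch beside the arm: x 87 to 123, y 32 to 62, up to z = 13 mm.
- water_bottle: Bystander: clear bottle, 64 mm in diameter, 235 mm tall, standing by the pin block. Origin: centre of its underside.
- motor: Bystander: small electric motor on a foot plate, about 115 x 66 x 80 mm, lying along its x. Origin: centre of its underside.
- pulley: Bystander: aluminium V-belt pulley, 62 mm in diameter, 32 mm high, lying flat. Origin: centre of its underside.

How it is judged:
On the way, in this order (a step that is already met when the one before it is completed fails the run):
1. the selector stands at the ring mark (within 0.13 rad) while the arm is still out of the fork (more than 0.3 rad away) and the long pin is away from it (value of joint selector between -0.13 and 0.13 rad and value of joint swing_arm above 0.3 rad and distance between pin_long and rod_fork above 0.08 m), for 0.2 s.
2. the arm's eye lies between the fork's ears, within 4 mm of the hole axis (distance between lever_eye and rod_fork below 0.004 m), for 0.1 s.
At the end, for the whole second after the job is handed in: The selector rests at the ring mark (within 0.13 rad of 0); the arm's eye is within 4 mm of the fork's hole axis; the long pin passes through both ears and the eye, within 0.14 rad of the hole axis, its collar no more than 4 mm above the upper ear, at rest (value of joint selector between -0.13 and 0.13 rad and distance between lever_eye and rod_fork below 0.004 m and z of pin_long_shoulder in the frame of rod_fork below 0.018 m and distance between pin_long_shoulder and rod_fork below 0.019 m and z of pin_long in the frame of rod_fork below -0.028 m and angle between the z axis of pin_long and the z axis of rod_fork, either way round below 0.14 rad and linear speed of pin_long below 0.02 m/s); the robot touches nothing.
It fails at once if the short pin is taken out or shoved (moved over 15 mm) (distance of pin_short from where it was at the start of the episode above 0.015 m).
It fails at once if the bottle is shoved over 30 mm or tipped (distance of water_bottle from where it was at the start of the episode above 0.03 m or angle between water_bottle's own z axis and vertical above 0.4 rad).
It fails at once if the motor is shoved over 30 mm (distance of motor from where it was at the start of the episode above 0.03 m).
It fails at once if the pulley is shoved over 30 mm (distance of pulley from where it was at the start of the episode above 0.03 m).
It also fails if it takes over 67 s, if anything falls off the work surface, if the arm or the gripper's body presses on something with over 40 N, if the wrist force passes 120 N, or if a joint passes its speed limit or range.

## Robot

A 6-joint arm with a two-finger parallel gripper is mounted at the origin on the work surface. World frame = base frame: x ahead of the robot, y to its left, z up, the work surface at z = 0. Lengths are in m, angles in rad, forces in N, time in s.
With the tool pointing down it reaches from about 0.35 to 0.775 m from the base axis. Payload 5.5 kg.
Tool frame: the origin (TCP) lies midway between the tips of the shut fingers; the grasp point (between the pads) lies 19 mm behind it; z points along the fingers, y is the direction in which the jaws open and shut (so a half turn about z gives the same grasp; the last joint's range is limited). The gripper opens to 85 mm and grips with 20 to 120 N. Pads are 22 mm wide; open, the fingers measure 114 mm over their backs; the gripper's body (76 mm by 85 mm) begins 54 mm behind the grasp point. The pads swing forward as they close: fully open they stand 13 mm farther back than shut.
Start: joints at [1.033, 0.313, 0.046, 1.304, 0, 1.431], TCP at [0.223, 0.53, 0.231] pointing down, gripper open.
Joint ranges: [-2.76, 2.76], [-0.86, 1.69], [-1.03, 1.26], [-2.2, 2.34], [-1.47, 1.5], [-3.14, 3.14]. Speed limits (rad/s): [2.57, 2.57, 3.14, 3.14, 3.14, 3.14].

## Interface

Orientations are given as a unit quaternion [w, x, y, z].
In Python, from workcell import env gives the robot as it stands.
- The arm moves only by the shell command python3 -m creep 'ROWS' [OPENING] [FORCE]. ROWS is JSON, a list of rows, each a list of 6 numbers: the shift along the tool's x, y, z in m, then the turn, a rotation vector about the tool's x, y, z in degrees. A call has exactly 8 rows; each row is the pose to reach, as a shift and turn from the pose commanded when the call began, along the tool's axes at that moment; what a row does not reach only later rows make up. A row lasts 1/10 s, in which the tool goes at most 50 mm and 8.59 degrees, less where a joint would pass 70% of its speed; a pose out of reach is approached as far as the arm can. A call with a gripper value outside its range is refused whole. OPENING is the finger opening in m, from 0 to 0.0854, set as the call begins (- or left out, the last holds). The fingers move at their own pace and stop on an object; FORCE is the grip in N (left out, the last holds). Time passes only in rows, so rows that repeat a pose let the fingers close, or fill a call up. It gives the time, the measured TCP pose, the force and the opening at its end, in the units of the state.
- env.get_state(): the state, without advancing time (a new reading comes with each control period).
- env.read_camera(name): name is "side" or "top"; returns (picture, depth): 420x560x3 uint8, blue, green, red; 420x560 float32, m along the optical axis (not along the pixel's ray), 0 where there is no reading.
- env.camera_params(name): a dict with "fx", "fy", "cx", "cy" (pixels), "position" and "orientation" of the camera in the world. Camera axes: x right, y up, looking along -z (the intrinsics and any distortion apply to the point x, -y, -z); pixel columns grow to the right and rows downward; lengths in m; the calibration is good to about 2 mm. A picture is of the moment at which its call begins. camera_params takes no time and is no camera call.
- env.hand_in(): hands the job in, once; it reports no verdict.
The state is a dict: "clock": time; "joint_pos": joint angles; "qvel": joint speeds; "tau": joint torques, N m; "tcp_pos": TCP position; "orientation": TCP orientation; "wrist_force": force on the tool from outside, world axes, zero at the start; "ft_torque": the same for the moment, N m; "finger_gap": finger opening in m.
Only numpy, scipy, OpenCV 4.12 (cv2) and the standard library are available. Lean on these libraries where they do the work, as an engineer would, in place of code of your own. Each camera call takes 0.05 s, during which the arm holds its last target. There are 200 camera calls.

## Working session

There is one attempt and no reset: what is moved stays moved. The work goes in short steps, Python scripts to look and compute and a shell command to move; the robot and the scene stay as the last step left them, time stands still between calls to the robot, and variables do not carry over. Pictures are saved under pics/ and viewed, about 8 in all and at most 12, crops included, and the job is handed in when it is done.

```bash
ls; mkdir -p pics
cat > h.py <<'E'
import numpy as np, cv2
from scipy.spatial.transform import Rotation as R
from workcell import env
def rot(q): return R.from_quat([q[1],q[2],q[3],q[0]])
def cam(n): 
    p=env.camera_params(n); return p,rot(p["orientation"]).as_matrix(),np.array(p["position"])
def pts(n,d):
    p,M,t=cam(n); v,u=np.mgrid[0:d.shape[0],0:d.shape[1]]
    c=np.stack([(u-p["cx"])/p["fx"]*d,-(v-p["cy"])/p["fy"]*d,-d],-1); return c@M.T+t
def proj(n,X):
    p,M,t=cam(n); c=(np.atleast_2d(X)-t)@M; return np.stack([p["cx"]+p["fx"]*c[:,0]/-c[:,2],p["cy"]-p["fy"]*c[:,1]/-c[:,2]],-1)
def onplane(n,uv,pt,nrm):
    p,M,t=cam(n); uv=np.atleast_2d(uv).astype(float)
    r=np.stack([(uv[:,0]-p["cx"])/p["fx"],-(uv[:,1]-p["cy"])/p["fy"],-np.ones(len(uv))],-1)@M.T
    s=((np.array(pt)-t)@nrm)/(r@nrm); return t+r*s[:,None]
def go(pos,Rm):
    "shift in tool axes, rotvec deg, from measured tool pose"
    s=env.get_state(); T=rot(s["orientation"]); 
    return np.round(T.inv().apply(np.array(pos)-s["tcp_pos"])*1000,1), np.round((T.inv()*R.from_matrix(Rm)).as_rotvec(degrees=True),2)
E
python3 - <<'E'
from h import *
for n in("top","side"):
    im,d=env.read_camera(n); cv2.imwrite(f"pics/{n}0.png",im); np.save(f"{n}0.npy",d); print(env.camera_params(n),(d==0).mean())
print(env.get_state())
E
```

```text
pics
{'fx': 424.46139440491964, 'fy': 424.46139440491964, 'cx': 281.5079167307195, 'cy': 210.2599022646723, 'position': array([ 0.40940966, -0.1088462 ,  1.01537612]), 'orientation': array([-0.69304901, -0.07341887,  0.04935479,  0.71544171])} 0.003983843537414966
{'fx': 546.3453196590395, 'fy': 546.3453196590395, 'cx': 279.9772014302772, 'cy': 204.16003888573272, 'position': array([0.365881  , 0.84640199, 0.70883838]), 'orientation': array([-0.11420855, -0.0510184 ,  0.48688001,  0.86446595])} 0.0041156462585034016
{'clock': 0.1, 'joint_pos': array([ 1.03341045e+00,  3.13885358e-01,  4.50599702e-02,  1.30361831e+00,
       -6.94058560e-06,  1.43116558e+00]), 'qvel': array([-0.00116489, -0.00297945,  0.00333594,  0.00272525,  0.00072467,
        0.00029137]), 'tau': array([ 2.81427769e-03, -4.81724417e+01,  2.99244350e+01,  1.27424259e-02,
       -1.36759973e-04,  1.58534374e-05]), 'tcp_pos': array([0.22250546, 0.52968427, 0.23050744]), 'orientation': array([-2.70256132e-04,  1.97569077e-01,  9.80288621e-01, -7.78093670e-04]), 'wrist_force': array([-0.52063708,  0.16305783, -0.83298867]), 'ft_torque': array([-0.02131875, -0.03227442,  0.06782072]), 'finger_gap': 0.085503250362374}
```

View pics/top0.png

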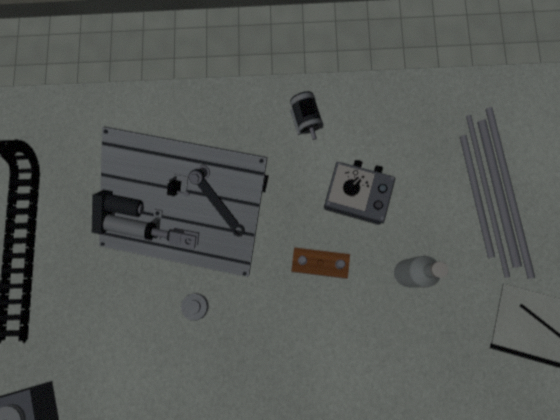

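View pics/side0.png

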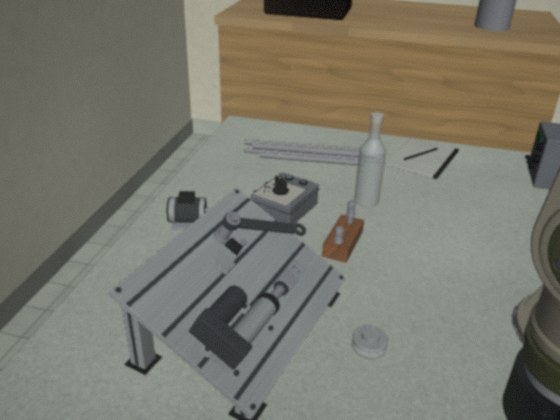

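Run:
```python
from h import *
t=cv2.imread("pics/top0.png"); s=cv2.imread("pics/side0.png")
g=lambda a:np.clip(a.astype(float)*1.6,0,255).astype(np.uint8)
c=lambda im,x,y,w,h,k:cv2.resize(g(im[y:y+h,x:x+w]),None,fx=k,fy=k,interpolation=cv2.INTER_CUBIC)
a=c(t,140,160,120,100,3.3333); b=c(t,290,150,120,130,3.3333)
A=np.zeros((600,800,3),np.uint8); A[:333,:400]=a[:333]; A[:433,400:]=b[:433]
cv2.imwrite("pics/c1.png",A)
cv2.imwrite("pics/c2.png",c(s,220,165,200,150,4))
for n in("top","side"):
    d=np.load(f"{n}0.npy"); P=pts(n,d)
    print(n,"table",P[330,250] if n=="top" else P[330,420])
d=np.load("top0.npy");P=pts("top",d)
# slope plate plane
m=np.zeros(d.shape,bool); m[135:265,115:260]=1
Q=P[m]; 
best=0
rng=np.random.default_rng(0)
for _ in range(500):
    q=Q[rng.choice(len(Q),3,False)]; n=np.cross(q[1]-q[0],q[2]-q[0]); n/=np.linalg.norm(n)+1e-12; n*=np.sign(n[2])
    if abs(n[2]-np.cos(np.radians(28)))>.02: continue
    k=abs((Q-q[0])@n)<.003
    if k.sum()>best: best=k.sum();K=k
q=Q[K]; c0=q.mean(0); n=np.linalg.svd(q-c0,full_matrices=False)[2][2]; n*=np.sign(n[2])
print("plate",c0,n,K.sum(),np.degrees(np.arccos(n[2])),"yaw",np.degrees(np.arctan2(-n[1],-n[0])))
h=(P-c0)@n
for nm,(u,v) in dict(eye=(238,230),ear=(184,238),piv=(197,176),bar=(218,203)).items(): print(nm,P[v-1:v+2,u-1:u+2].reshape(-1,3).mean(0),h[v-2:v+3,u-2:u+3].round(3).tolist())
print("block z",P[258:268,315:325,2].round(3)[::3].tolist())
print("box z",P[175:205,330:390:6,2].round(3)[::4])
```

```text
top table [ 3.08746188e-01  4.54014547e-03 -1.97632876e-04]
side table [ 0.28310628  0.06912659 -0.00154875]
plate [0.60070201 0.12413141 0.1127106 ] [-0.45713666  0.10719547  0.88291291] 12805 28.004232897363565 yaw -13.197033734723044
eye [0.53175866 0.01774629 0.08929841] [[0.002, 0.002, 0.006, 0.0, 0.05], [0.001, -0.001, -0.001, -0.0, 0.003], [0.0, 0.002, 0.0, 0.001, -0.0], [0.003, -0.003, -0.0, -0.003, 0.0], [0.045, 0.002, 0.0, 0.003, 0.001]]
ear [0.51265609 0.12574491 0.13440154] [[0.059, 0.06, 0.058, 0.06, 0.056], [0.06, 0.059, 0.059, 0.062, 0.059], [0.059, 0.056, 0.058, 0.061, 0.057], [0.059, 0.058, 0.063, 0.061, 0.05], [0.06, 0.06, 0.059, 0.056, 0.038]]
piv [0.62817832 0.08337635 0.20063554] [[0.063, 0.061, 0.051, 0.055, 0.055], [0.062, 0.063, 0.056, 0.057, 0.052], [0.062, 0.066, 0.061, 0.055, 0.053], [0.061, 0.064, 0.063, 0.062, 0.058], [0.063, 0.063, 0.061, 0.062, 0.055]]
bar [0.57885505 0.04791706 0.16551079] [[0.05, 0.048, 0.049, 0.049, 0.047], [0.052, 0.047, 0.049, 0.049, 0.05], [0.05, 0.05, 0.049, 0.049, 0.051], [0.049, 0.047, 0.05, 0.047, 0.049], [0.049, 0.048, 0.05, 0.049, 0.05]]
block z [[0.036, 0.033, 0.032, 0.035, 0.035, 0.033, 0.031, 0.032, 0.036, 0.034], [0.035, 0.035, 0.033, 0.008, 0.005, 0.008, 0.006, 0.015, 0.033, 0.035], [0.031, 0.033, 0.034, 0.005, 0.006, 0.005, 0.003, 0.001, 0.036, 0.034], [0.033, 0.032, 0.033, 0.036, 0.033, 0.034, 0.035, 0.035, 0.033, 0.033]]
box z [[0.    0.064 0.064 0.068 0.066 0.062 0.068 0.066 0.064 0.062]
 [0.004 0.067 0.064 0.065 0.063 0.098 0.066 0.064 0.061 0.065]
 [0.051 0.066 0.066 0.074 0.098 0.064 0.066 0.062 0.066 0.064]
 [0.062 0.065 0.066 0.101 0.098 0.065 0.065 0.062 0.069 0.071]
 [0.065 0.067 0.065 0.101 0.072 0.064 0.067 0.062 0.06  0.069]
 [0.065 1.015 0.065 0.075 0.069 0.064 0.065 0.064 0.063 0.062]
 [0.067 0.064 0.068 0.062 0.065 0.067 0.062 0.061 0.065 0.062]
 [0.061 0.063 0.065 0.063 0.067 0.063 0.064 0.065 0.074 0.061]]
```

View pics/c1.png

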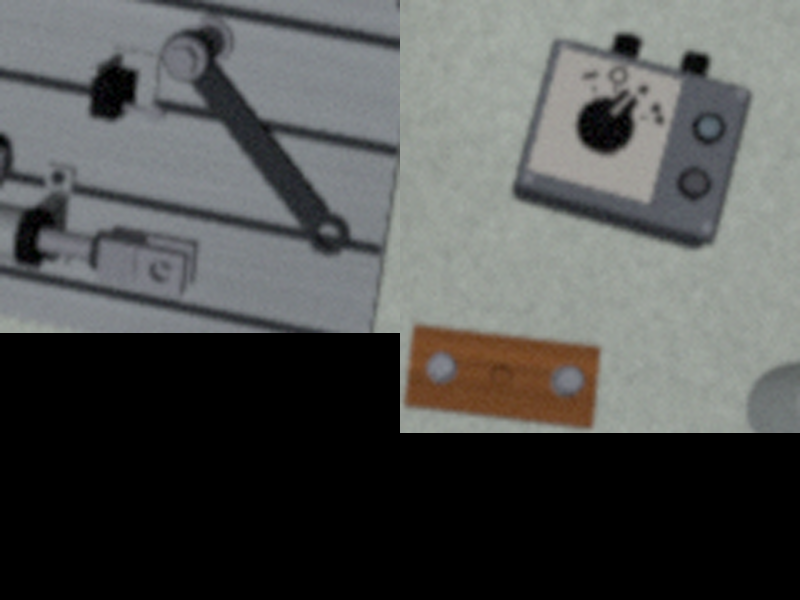

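View pics/c2.png

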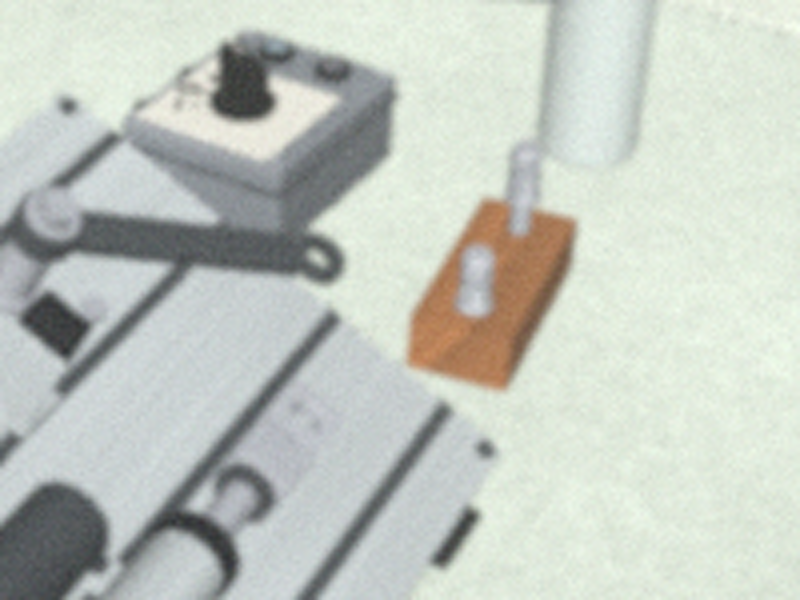

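```bash
cat >> h.py <<'E'
c0=np.array([0.60070201,0.12413141,0.1127106]); nz=np.array([-0.45713666,0.10719547,0.88291291]); nz/=np.linalg.norm(nz)
fx_=np.array([0,0,1])-nz*nz[2]; fx_/=np.linalg.norm(fx_); fy_=np.cross(nz,fx_)
F=np.stack([fx_,fy_,nz],1)  # fork axes; local coords about c0
E
python3 - <<'E'
from h import *
def loc(P): return (P-c0)@F
im={n:cv2.imread(f"pics/{n}0.png") for n in("top","side")}
for n in("top","side"):
    P=pts(n,np.load(f"{n}0.npy")); L=loc(P)
    print(n,"plate h",np.median(L[abs(L[...,2])<.006][:,2]))
    rough=loc(np.array([[.5127,.1257,.1344],[.6282,.0834,.2006],[.553,.005,.13]]))
    print("rough",rough.round(4).tolist())
    # ears
    m=(abs(L[...,2]-.0585)<.005)&(abs(L[...,0]-rough[0,0])<.035)&(abs(L[...,1]-rough[0,1])<.05)
    q=L[m]; print("ear",len(q),np.percentile(q[:,:2],[1,50,99],axis=0).round(4).tolist(),np.median(q[:,2]))
    m=(abs(L[...,2]-.063)<.005)&(np.hypot(L[...,0]-rough[1,0],L[...,1]-rough[1,1])<.03)
    q=L[m]; print("boss",len(q),q.mean(0),((np.percentile(q[:,:2],2,axis=0)+np.percentile(q[:,:2],98,axis=0))/2).round(4))
    m=(abs(L[...,2]-.049)<.006)&(abs(L[...,1]-rough[1,1]+.05)<.09)&(L[...,0]<rough[1,0]-.02)&(L[...,0]>rough[0,0])&(L[...,1]<rough[1,1])
    q=L[m][:,:2]; c=q.mean(0); d=np.linalg.svd(q-c,full_matrices=False)[2][0]; d*=np.sign(-d[0]); s=(q-c)@d
    print("arm",len(q),"c",c,"dir",d,np.degrees(np.arctan2(d[1],d[0])),"tip",(c+d*np.percentile(s,99.7)).round(4),"eye",(c+d*(np.percentile(s,99.7)-.0135)).round(4))
    b=(P[...,2]>.083)&(P[...,2]<.11)&(np.hypot(P[...,0]-.597,P[...,1]+.26)<.05)
    # selector
    q=P[b]; print("sel",len(q), q.mean(0) if len(q) else 0, np.median(q[:,2]) if len(q) else 0)
    u=proj(n,[.48,-.17,.06]); print("blk px",u)
    I=im[n].astype(int); o=(I[...,2]>I[...,0]*1.6)&(I[...,2]>40)
    o&=(np.hypot(P[...,0]-.45,P[...,1]+.2)<.2)&(abs(P[...,2]-.034)<.005)
    q=P[o]; 
    if len(q): print("block",len(q),cv2.minAreaRect(q[:,:2].astype(np.float32)),q.mean(0))
    for z0,z1 in((.06,.075),(.08,.096)):
        for k in range(2):pass
        o2=(P[...,2]>z0)&(P[...,2]<z1)&(np.hypot(P[...,0]-q[:,0].mean(),P[...,1]-q[:,1].mean())<.058); w=P[o2]
        print("pin",z0,len(w),w.mean(0) if len(w) else 0, w.min(0),w.max(0))
# top view ray checks
pl=c0+nz*.059
print("hole top",loc(onplane("top",[188,241.3],pl,nz)),"side",loc(onplane("side",[298,268],pl,nz)))
print("eye top",loc(onplane("top",[140+328/3.3333,160+232/3.3333],c0+nz*.049,nz)),"side",loc(onplane("side",[220+320/4,165+258/4],c0+nz*.049,nz)))
print("sel top",onplane("top",[290+(605-400)/3.3333,150+126/3.3333],[0,0,.071],np.array([0,0,1.])))
for r in[(290+(569-400)/3.3333,150+380/3.3333,.088),(290+(441-400)/3.3333,150+367/3.3333,.068)]: print("pin top",onplane("top",r[:2],[0,0,r[2]],np.array([0,0,1.])))
for r in[(220+525/4,165+150/4,.088),(220+478/4,165+252/4,.068)]: print("pin side",onplane("side",r[:2],[0,0,r[2]],np.array([0,0,1.])))
E
```

```text
top plate h -8.427595067277972e-06
rough [[-0.0658, -0.0186, 0.0595], [0.0731, -0.0334, 0.0607], [-0.0089, -0.1269, 0.0243]]
ear 344 [[-0.0858, -0.0416], [-0.0707, -0.0102], [-0.0578, 0.0271]] 0.05867704946290391
boss 66 [ 0.06827642 -0.02818232  0.06251646] [ 0.0684 -0.028 ]
arm 607 c [ 0.00859404 -0.08898301] dir [-0.69373613 -0.72022926] -133.92658843343546 tip [-0.0376 -0.1369] eye [-0.0282 -0.1272]
sel 121 [ 0.62169506 -0.2375709   0.09885935] 0.09989327548675075
blk px [[323.50838453 251.82098531]]
block 1125 ((0.4578801989555359, -0.16344097256660461), (0.12748463451862335, 0.053854186087846756), 81.3603744506836) [ 0.4576338  -0.16293481  0.03341157]
pin 0.06 57 [ 0.46239485 -0.12993626  0.06659532] [ 0.44295435 -0.20475137  0.06065091] [ 0.47168283 -0.11442696  0.07139705]
pin 0.08 54 [ 0.45142377 -0.20398697  0.08690515] [ 0.44401167 -0.21157302  0.08158799] [ 0.4593602  -0.19605621  0.09264506]
side plate h -0.0028442741264031353
rough [[-0.0658, -0.0186, 0.0595], [0.0731, -0.0334, 0.0607], [-0.0089, -0.1269, 0.0243]]
ear 372 [[-0.0834, -0.0385], [-0.0697, -0.0062], [-0.05
[... 466 characters left out ...]
39979   0.03158659]
pin 0.06 88 [ 0.46179882 -0.15651028  0.06583932] [ 0.4470474  -0.20234509  0.06005778] [ 0.47677584 -0.10709102  0.07497141]
pin 0.08 39 [ 0.455963   -0.19961927  0.08406803] [ 0.44856958 -0.20948991  0.08002253] [ 0.46501431 -0.19237634  0.0869826 ]
hole top [[-0.07171904 -0.02760724  0.059     ]] side [[-0.0718643  -0.02641322  0.059     ]]
eye top [[-0.02728766 -0.12874747  0.049     ]] side [[-0.03021379 -0.11934577  0.049     ]]
sel top [[ 0.62194649 -0.23915553  0.071     ]]
pin top [[ 0.45052886 -0.20402515  0.088     ]]
pin top [[ 0.46256933 -0.12177754  0.068     ]]
pin side [[ 0.45446552 -0.19483074  0.088     ]]
pin side [[ 0.46675941 -0.11728911  0.068     ]]
```

```bash
cat >> h.py <<'E'
def down(yaw,flip=0):
    "tool z down, jaw axis (y) at world yaw deg"
    a=np.radians(yaw+180*flip); y=np.array([np.cos(a),np.sin(a),0]); z=np.array([0,0,-1.]); return np.stack([np.cross(y,z),y,z],1)
E
python3 - <<'E'
from h import *
up=np.array([0,0,1.])
k=lambda u,v:(290+(u-400)/3.3333,150+v/3.3333)
q=onplane("top",[k(558,42),k(748,92),k(682,75)],[0,0,.064],up)
q2=onplane("top",[k(558,42),k(520,185)],[0,0,.064],up)
for a,b in((q[0],q[1]),(q2[1],q2[0])): d=b-a; print("edge",np.degrees(np.arctan2(d[1],d[0])),np.linalg.norm(d))
for n in("top","side"):
    P=pts(n,np.load(f"{n}0.npy")); b=(P[...,2]>.089)&(P[...,2]<.11)&(np.hypot(P[...,0]-.623,P[...,1]+.235)<.035)
    r=P[b][:,:2].astype(np.float32); c=r.mean(0); d=np.linalg.svd(r-c,full_matrices=False)[2][0]; print(n,c,np.degrees(np.arctan2(d[1],d[0])),cv2.minAreaRect(r))
T=rot(env.get_state()["orientation"]).as_matrix(); print("tool x,y",T[:,0],T[:,1])
for y in(40,45,50):
  for f in(0,1): print(y,f,go([.6237,-.234,.26],down(y,f)))
E
```

```text
edge -107.60753166943795 0.13406589952904382
edge -17.22554656063866 0.10450644440079146
top [ 0.62167794 -0.23723856] 132.26743 ((0.6230847239494324, -0.2378135621547699), (0.012702093459665775, 0.04211122915148735), 42.80707550048828)
side [ 0.62633955 -0.23165773] 137.4586 ((0.6268154978752136, -0.23437024652957916), (0.014089664444327354, 0.04535438120365143), 42.92620849609375)
tool x,y [-9.21932774e-01  3.87349857e-01  2.22403526e-04] [ 0.38734902  0.92193171 -0.0016323 ]
40 0 (array([-665.7, -548.7,  -28.7]), array([-9.000e-02,  1.000e-02,  2.721e+01]))
40 1 (array([-665.7, -548.7,  -28.7]), array([-1.0000e-02, -1.3000e-01, -1.5279e+02]))
45 0 (array([-665.7, -548.7,  -28.7]), array([-9.000e-02,  1.000e-02,  2.221e+01]))
45 1 (array([-665.7, -548.7,  -28.7]), array([-1.0000e-02, -1.3000e-01, -1.5779e+02]))
50 0 (array([-665.7, -548.7,  -28.7]), array([-0.09,  0.  , 17.21]))
50 1 (array([-665.7, -548.7,  -28.7]), array([-0.0000e+00, -1.4000e-01, -1.6279e+02]))
```

```bash
python3 -m creep '[[-0.02,-0.02,-0.03,0,0,0],[-0.055,-0.046,-0.06,0,0,3],[-0.09,-0.074,-0.06,0,0,6],[-0.125,-0.103,-0.06,0,0,8],[-0.16,-0.132,-0.06,0,0,10],[-0.195,-0.161,-0.06,0,0,12],[-0.23,-0.19,-0.06,0,0,14],[-0.265,-0.218,-0.06,0,0,16]]' 0.04 30
python3 -m creep '[[-0.035,-0.029,0,0,0,0],[-0.07,-0.058,0,0,0,0],[-0.105,-0.086,0,0,0,0],[-0.14,-0.115,0,0,0,0],[-0.175,-0.144,0,0,0,0],[-0.21,-0.173,0,0,0,0],[-0.245,-0.202,0,0,0,0],[-0.28,-0.231,0,0,0,0]]'
python3 -c "
from h import *
print(go([.6237,-.2345,.20],down(42.6)),env.get_state()['joint_pos'])"
```

```text
clock: 0.9
tcp_pos: [0.3828, 0.2247, 0.2911]
orientation: [-0.0, 0.333, 0.943, -0.0]
wrist_force: [1.3, 0.5, 0.4]
finger_gap: 0.04
clock: 1.7
tcp_pos: [0.4559, -0.1308, 0.291]
orientation: [-0.0, 0.332, 0.943, 0.0]
wrist_force: [0.8, 0.8, 0.3]
finger_gap: 0.0401
(array([-195.7,   24.4,   91. ]), array([ 0.01, -0.02,  8.59])) [-4.49088358e-01  1.05835873e-01 -7.03914547e-02  1.39490086e+00
  2.92669051e-04  2.28357279e-01]
```

```bash
python3 -m creep '[[-0.04,0.005,0,0,0,2],[-0.08,0.01,0,0,0,4],[-0.12,0.015,0.01,0,0,6],[-0.16,0.02,0.03,0,0,8.6],[-0.196,0.0244,0.06,0,0,8.6],[-0.1957,0.0244,0.091,0,0,8.6],[-0.1957,0.0244,0.11,0,0,8.6],[-0.1957,0.0244,0.11,0,0,8.6]]' 0.045 30
python3 - <<'E'
from h import *
for n in("top","side"):
    im,d=env.read_camera(n); cv2.imwrite(f"pics/{n}1.png",im); np.save(f"{n}1.npy",d)
s=env.get_state();print(s["tcp_pos"])
t=cv2.imread("pics/top1.png"); s_=cv2.imread("pics/side1.png")
p=proj("top",s["tcp_pos"])[0].astype(int); q=proj("side",s["tcp_pos"])[0].astype(int); print(p,q)
A=np.hstack([cv2.resize(t[p[1]-50:p[1]+70,p[0]-60:p[0]+60],(400,400)),cv2.resize(s_[q[1]-60:q[1]+60,q[0]-60:q[0]+60],(400,400))])
cv2.imwrite("pics/c3.png",np.clip(A*1.5,0,255).astype(np.uint8))
E
```

```text
clock: 2.5
tcp_pos: [0.6218, -0.2316, 0.1763]
orientation: [-0.004, 0.402, 0.916, 0.0]
wrist_force: [0.9, -0.7, -0.3]
finger_gap: 0.0448
[ 0.62364791 -0.23239013  0.1811633 ]
[354 174] [282 147]
```

View pics/c3.png

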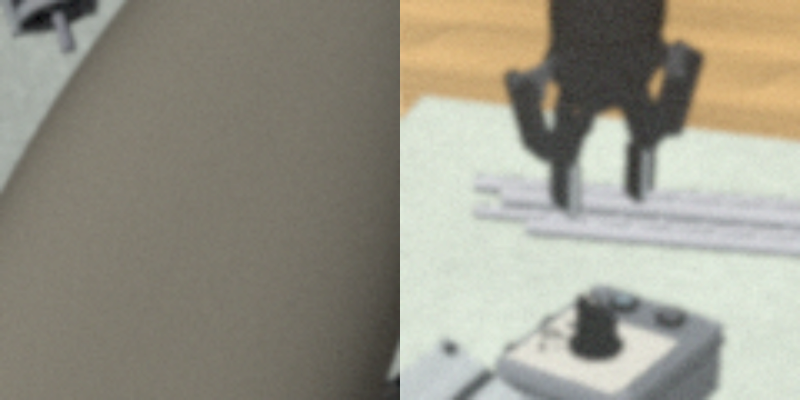

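```bash
python3 -m creep '[[0,0.002,0.03,0,0,0],[0,0.002,0.06,0,0,0],[0,0.002,0.085,0,0,0],[0,0.002,0.1,0,0,0],[0,0.002,0.106,0,0,0],[0,0.002,0.106,0,0,0],[0,0.002,0.106,0,0,0],[0,0.002,0.106,0,0,0]]' 
python3 -m creep '[[0,0,0,0,0,0],[0,0,0,0,0,0],[0,0,0,0,0,0],[0,0,0,0,0,0],[0,0,0,0,0,0],[0,0,0,0,0,0],[0,0,0,0,0,0],[0,0,0,0,0,0]]' 0 30
python3 -c "
from h import *
s=env.get_state();print(s['tcp_pos'],s['wrist_force'],s['ft_torque'],s['joint_pos'])"
```

```text
clock: 3.4
tcp_pos: [0.6265, -0.2317, 0.0772]
orientation: [0.002, 0.402, 0.916, -0.0]
wrist_force: [0.1, -0.0, -0.4]
finger_gap: 0.045
clock: 4.2
tcp_pos: [0.6231, -0.234, 0.0765]
orientation: [-0.001, 0.403, 0.915, -0.003]
wrist_force: [-9.1, -7.2, 6.8]
finger_gap: 0.0122
[ 0.62313259 -0.23402007  0.07645838] [-9.10775025 -7.17339285  6.76542984] [-1.34502441  1.74313287 -0.07326603] [-0.4770103   0.565712    0.04950273  1.0557019  -0.00599888  0.35288728]
```

```bash
python3 -m creep '[[0,-0.004,0,0,0,-4],[0,-0.004,0,0,0,-10],[0,-0.004,0,0,0,-16],[0,-0.004,0,0,0,-22],[0,-0.004,0,0,0,-27],[0,-0.004,0,0,0,-31],[0,-0.004,0,0,0,-31],[0,-0.004,0,0,0,-31]]' 
python3 -c "
from h import *
s=env.get_state();T=rot(s['orientation']).as_matrix();print(s['tcp_pos'],s['wrist_force'],s['ft_torque'],s['joint_pos'],'jaw yaw',np.degrees(np.arctan2(T[1,1],T[0,1])))"
```

```text
clock: 5.0
tcp_pos: [0.6217, -0.2361, 0.0765]
orientation: [-0.0, 0.143, 0.99, -0.002]
wrist_force: [-4.4, -4.6, 5.4]
finger_gap: 0.0126
[ 0.62172657 -0.23606914  0.07646532] [-4.37719036 -4.6284556   5.40053709] [-0.92701322  0.84704996 -0.1002353 ] [-0.4818032   0.56281956  0.04454563  1.05157936 -0.00366721 -0.1938267 ] jaw yaw 73.50003895043623
```

```bash
python3 -m creep '[[0,0,0,0,0,0],[0,0,0,0,0,0],[0,0,0,0,0,0],[0,0,-0.02,0,0,0],[0,0,-0.06,0,0,0],[0,0,-0.1,0,0,0],[0,0,-0.14,0,0,0],[0,0,-0.16,0,0,0]]' 0.05 30
cat >> h.py <<'E'
piv=np.array([.0684,-.028]); 
def W(l): return c0+F@np.array(l)
def armpose(th,r,h):
    a=np.pi+th; y=F@np.array([np.cos(a-np.pi/2),np.sin(a-np.pi/2),0]); 
    return W([*(piv+r*np.array([np.cos(a),np.sin(a)])),h]), np.stack([np.cross(y,-nz),y,-nz],1)
E
python3 - <<'E'
from h import *
im,d=env.read_camera("side"); cv2.imwrite("pics/side2.png",im); np.save("side2.npy",d)
im,d=env.read_camera("top"); cv2.imwrite("pics/top2.png",im); np.save("top2.npy",d)
p,M=armpose(.806,.085,.14); print(p,go(p,M)); print(env.get_state()["tcp_pos"],env.get_state()["wrist_force"])
P=pts("side",np.load("side2.npy")); b=(P[...,2]>.089)&(P[...,2]<.11)&(np.hypot(P[...,0]-.626,P[...,1]+.231)<.035)
r=P[b][:,:2].astype(np.float32); print(len(r),cv2.minAreaRect(r))
E
```

```text
clock: 5.8
tcp_pos: [0.6238, -0.234, 0.2396]
orientation: [0.003, 0.142, 0.99, -0.001]
wrist_force: [0.8, -1.3, 0.1]
finger_gap: 0.0499
[0.52451534 0.05024406 0.240801  ] (array([176. , 245. ,  -2.8]), array([ 10.35, -26.5 , -48.34]))
[ 0.62437286 -0.23441921  0.23953827] [ 0.86575472 -0.2802089   1.07666101]
109 ((0.6272615790367126, -0.23460955917835236), (0.018190326169133186, 0.04157554358243942), 72.83220672607422)
```

```bash
python3 -m creep '[[0.022,0.03,-0.01,1.3,-3.3,-6],[0.044,0.061,-0.02,2.6,-6.6,-12],[0.066,0.092,-0.02,3.9,-9.9,-18],[0.088,0.122,-0.02,5.2,-13.2,-24.2],[0.11,0.153,-0.02,6.5,-16.6,-30.2],[0.132,0.184,-0.015,7.8,-19.9,-36.3],[0.154,0.214,-0.01,9.1,-23.2,-42.3],[0.176,0.245,-0.003,10.35,-26.5,-48.34]]'
python3 -m creep '[[0,0,0,0,0,0],[0,0,0,0,0,0],[0,0,0,0,0,0],[0,0,0,0,0,0],[0,0,0,0,0,0],[0,0,0,0,0,0],[0,0,0,0,0,0],[0,0,0,0,0,0]]'
python3 - <<'E'
from h import *
p,M=armpose(.806,.085,.14); print(go(p,M),env.get_state()["joint_pos"])
p,M=armpose(.806,.085,.030); print(go(p,M))
im,d=env.read_camera("side"); cv2.imwrite("pics/side3.png",im)
im2,d=env.read_camera("top"); cv2.imwrite("pics/top3.png",im2)
A=np.hstack([cv2.resize(im2[120:280,100:260],(400,400)),cv2.resize(im[120:320,180:380],(400,400))])
cv2.imwrite("pics/c4.png",np.clip(A*1.5,0,255).astype(np.uint8))
E
```

```text
clock: 6.7
tcp_pos: [0.5212, 0.0524, 0.2367]
orientation: [0.208, -0.277, 0.931, -0.118]
wrist_force: [1.2, 0.4, 0.1]
finger_gap: 0.0499
clock: 7.5
tcp_pos: [0.523, 0.0505, 0.2383]
orientation: [0.207, -0.275, 0.931, -0.118]
wrist_force: [-0.8, -0.3, -0.6]
finger_gap: 0.0502
(array([-1.9, -1.8, -1.5]), array([ 0.34, -0.25, -0.1 ])) [ 0.00511913 -0.13927472 -0.56146421  0.67834666 -0.10740504 -0.59476375]
(array([ -2.4,  -2.4, 108.5]), array([ 0.34, -0.25, -0.1 ]))
```

View pics/c4.png

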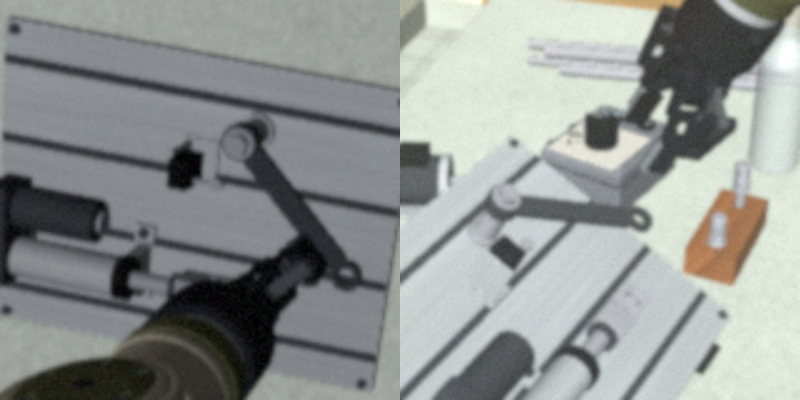

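```bash
python3 -m creep '[[-0.002,-0.002,0.03,0,0,0],[-0.002,-0.002,0.06,0,0,0],[-0.002,-0.002,0.085,0,0,0],[-0.002,-0.002,0.1,0,0,0],[-0.002,-0.002,0.108,0,0,0],[-0.002,-0.002,0.108,0,0,0],[-0.002,-0.002,0.108,0,0,0],[-0.002,-0.002,0.108,0,0,0]]'
python3 -m creep '[[0,0,0,0,0,0],[0,0,0,0,0,0],[0,0,0,0,0,0],[0,0,0,0,0,0],[0,0,0,0,0,0],[0,0,0,0,0,0],[0,0,0,0,0,0],[0,0,0,0,0,0]]' 0 20
python3 - <<'E'
from h import *
s=env.get_state(); print(s["wrist_force"],s["ft_torque"])
T0=rot(s["orientation"])
p,M=armpose(.806,.085,.030); print("err",go(p,M))
a,A=armpose(.806,.085,.030)
for th in(.7,.6,.5,.4,.3,.2,.1,0,-.03):
    b,B=armpose(th,.085,.030); print(th,(A.T@(b-a)*1000).round(1),R.from_matrix(A.T@B).as_rotvec(degrees=True).round(1))
E
```

```text
clock: 8.4
tcp_pos: [0.5744, 0.0391, 0.1451]
orientation: [0.208, -0.275, 0.931, -0.118]
wrist_force: [0.2, -0.3, 0.1]
finger_gap: 0.0501
clock: 9.2
tcp_pos: [0.5741, 0.0392, 0.1447]
orientation: [0.208, -0.275, 0.931, -0.118]
wrist_force: [-4.5, 1.7, 5.4]
finger_gap: 0.0193
[-4.54775093  1.66842093  5.35659021] [0.17697537 0.60869303 0.08942522]
err (array([ 0.2, -0.5,  1.3]), array([ 0.32, -0.18, -0.06]))
0.7 [-0.5  9.  -0. ] [ 0.  -0.   6.1]
0.6 [-1.8 17.4 -0. ] [ 0.  -0.  11.8]
0.5 [-3.9 25.6 -0. ] [ 0.   0.  17.5]
0.4 [-6.9 33.6  0. ] [ 0.  -0.  23.3]
0.3 [-10.7  41.2  -0. ] [ 0. -0. 29.]
0.2 [-15.1  48.4  -0. ] [ 0.  -0.  34.7]
0.1 [-20.3  55.1  -0. ] [ 0.   0.  40.5]
0 [-26.1  61.3  -0. ] [ 0.  -0.  46.2]
-0.03 [-28.   63.1   0. ] [ 0.   0.  47.9]
```

```bash
python3 -m creep '[[-0.0005,0.009,0,0,0,6.1],[-0.0018,0.0174,0,0,0,11.8],[-0.0039,0.0256,0,0,0,17.5],[-0.0069,0.0336,0,0,0,23.3],[-0.0107,0.0412,0,0,0,29],[-0.0151,0.0484,0,0,0,34.7],[-0.0203,0.0551,0,0,0,40.5],[-0.0203,0.0551,0,0,0,40.5]]'
python3 - <<'E'
from h import *
s=env.get_state(); print(s["wrist_force"],s["ft_torque"])
for th in (.1,0,-.03): print(go(*armpose(th,.085,.03)))
E
```

```text
clock: 10.0
tcp_pos: [0.5638, 0.0974, 0.1323]
orientation: [0.235, 0.064, 0.969, -0.037]
wrist_force: [-4.4, 3.4, 4.2]
finger_gap: 0.0195
[-4.43906697  3.37564039  4.24778229] [0.63070738 0.59952602 0.33571879]
(array([-0.8, -2.1,  1.3]), array([ 0.27, -0.41, -0.13]))
(array([-1.2,  6.3,  1.3]), array([ 0.25, -0.42,  5.6 ]))
(array([-1.5,  8.9,  1.3]), array([ 0.24, -0.42,  7.31]))
```

```bash
python3 -m creep '[[0,0.003,0,0,0,2],[-0.0002,0.006,0,0,0,4],[-0.0004,0.0085,0,0,0,5.7],[-0.0004,0.0085,0,0,0,5.7],[-0.0004,0.0085,0,0,0,5.7],[-0.0004,0.0085,0,0,0,5.7],[-0.0004,0.0085,0,0,0,5.7],[-0.0004,0.0085,0,0,0,5.7]]'
python3 - <<'E'
from h import *
s=env.get_state(); T=rot(s["orientation"]); print("tool force",T.inv().apply(s["wrist_force"]),s["ft_torque"])
print(go(*armpose(0,.085,.03)))
im,d=env.read_camera("side"); cv2.imwrite("pics/side4.png",im)
im2,d=env.read_camera("top"); cv2.imwrite("pics/top4.png",im2)
A=np.hstack([cv2.resize(im2[170:270,150:250],(400,400),interpolation=2),cv2.resize(im[200:320,220:340],(400,400),interpolation=2)])
cv2.imwrite("pics/c5.png",np.clip(A*1.4,0,255).astype(np.uint8))
E
```

```text
clock: 10.8
tcp_pos: [0.5653, 0.1054, 0.132]
orientation: [0.237, 0.111, 0.965, -0.025]
wrist_force: [-3.0, 5.0, 2.7]
finger_gap: 0.0192
tool force [ 2.36886367  4.19342435 -4.21292479] [0.77244036 0.6306601  0.56246067]
(array([-1. , -1.7,  1.3]), array([ 0.24, -0.44, -0.  ]))
```

View pics/c5.png

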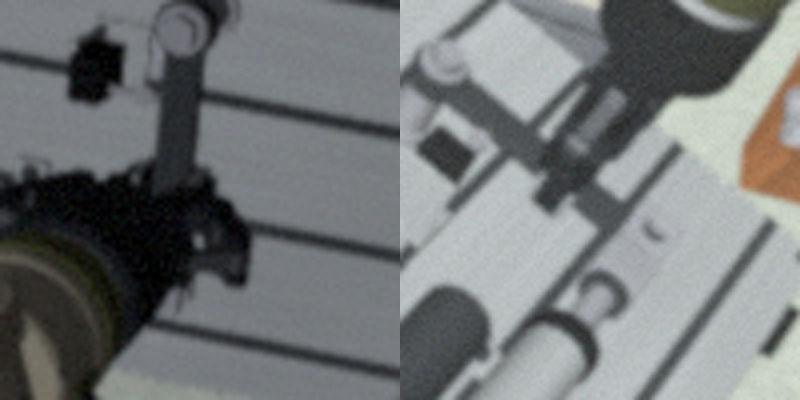

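```bash
cat > f.py <<'E'
from h import *
s=env.get_state(); T=rot(s["orientation"]); print("tool force",T.inv().apply(s["wrist_force"]).round(1),s["ft_torque"].round(2)); print(*go(*armpose(0,.085,.03)))
E
python3 -m creep '[[0,0.001,0,0,0,0.5],[0,0.0015,0,0,0,1],[0,0.0025,0,0,0,1.7],[0,0.0025,0,0,0,1.7],[0,0.0025,0,0,0,1.7],[0,0.0025,0,0,0,1.7],[0,0.0025,0,0,0,1.7],[0,0.0025,0,0,0,1.7]]' >/dev/null; python3 f.py
python3 -m creep '[[0,0.001,0,0,0,0],[0,0.0015,0,0,0,0],[0,0.002,0,0,0,0],[0,0.002,0,0,0,0],[0,0.002,0,0,0,0],[0,0.002,0,0,0,0],[0,0.002,0,0,0,0],[0,0.002,0,0,0,0]]' >/dev/null; python3 f.py
```

```text
tool force [ 1.8  2.6 -6. ] [0.56 0.68 0.61]
[-1.1 -4.   1.2] [ 0.21 -0.44 -1.69]
tool force [ 2.9 -0.9 -7. ] [0.18 0.8  0.1 ]
[-1.1 -4.8  1.2] [ 0.06 -0.44 -1.77]
```

```bash
python3 -m creep '[[0,0.001,0,0,0,0],[0,0.0015,0,0,0,0],[0,0.002,0,0,0,0],[0,0.002,0,0,0,0],[0,0.002,0,0,0,0],[0,0.002,0,0,0,0],[0,0.002,0,0,0,0],[0,0.002,0,0,0,0]]' >/dev/null; python3 f.py
```

```text
tool force [  2.   -6.3 -10.3] [-0.69  1.03 -0.49]
[-1.2 -5.   1.2] [-0.17 -0.43 -1.82]
```

```bash
python3 -m creep '[[0,-0.002,0,0,0,0],[0,-0.004,0,0,0,-0.8],[0,-0.0052,0,0,0,-1.7],[0,-0.0052,0,0,0,-1.7],[0,-0.0052,0,0,0,-1.7],[0,-0.0052,0,0,0,-1.7],[0,-0.0052,0,0,0,-1.7],[0,-0.0052,0,0,0,-1.7]]' >/dev/null; python3 f.py
```

```text
tool force [ 3.1  1.1 -6.4] [0.43 0.73 0.26]
[-1.  -2.1  1.2] [ 0.13 -0.44 -0.05]
```

```bash
python3 -m creep '[[0,0,0,0,0,0],[0,0,0,0,0,0],[0,0,0,0,0,0],[0,0,-0.02,0,0,0],[0,0,-0.06,0,0,0],[0,0,-0.1,0,0,0],[0,0,-0.14,0,0,0],[0,0,-0.15,0,0,0]]' 0.045 30
python3 - <<'E'
from h import *
for y in(-9,0,171,81,-99,90): print(y,go([.4515,-.203,.22],down(y)))
E
```

```text
clock: 14.9
tcp_pos: [0.4989, 0.1215, 0.2698]
orientation: [0.24, 0.112, 0.964, -0.026]
wrist_force: [0.5, 0.5, 0.9]
finger_gap: 0.0448
-9 (array([  -2.1, -327. ,   55.9]), array([21.1 , 22.31, 83.87]))
0 (array([  -2.1, -327. ,   55.9]), array([18.93, 23.45, 75.09]))
171 (array([  -2.1, -327. ,   55.9]), array([-22.76,  21.53, -92.22]))
81 (array([  -2.1, -327. ,   55.9]), array([-0.78, 27.96, -4.2 ]))
-99 (array([  -2.1, -327. ,   55.9]), array([ 42.5 ,   1.18, 170.62]))
90 (array([  -2.1, -327. ,   55.9]), array([ -2.98,  27.87, -13.02]))
```

Run:
```python
from h import *
for n in("top","side"):
    P=pts(n,np.load(f"{n}0.npy"))
    m=(P[...,2]>.03)&(P[...,2]<.24)&(abs(P[...,0]-.44)<.12)&(P[...,1]<-.235)&(P[...,1]>-.45)&~((P[...,2]<.12)&(P[...,0]>.5))
    q=P[m]; print(n,len(q),np.percentile(q,[1,50,99],axis=0).round(3).tolist())
print("side base",onplane("side",[369,197],[0,0,0.01],np.array([0,0,1.])),onplane("top",[409,271],[0,0,.01],np.array([0,0,1.])), onplane("top",[439,269],[0,0,.235],np.array([0,0,1.])))
im,d=env.read_camera("top"); cv2.imwrite("pics/top5.png",im); np.save("top5.npy",d)
```

```text
top 1254 [[0.399, -0.384, 0.034], [0.428, -0.353, 0.155], [0.459, -0.334, 0.236]]
side 1711 [[0.402, -0.367, 0.032], [0.432, -0.342, 0.121], [0.463, -0.329, 0.233]]
side base [[ 0.42600492 -0.36533645  0.01      ]] [[ 0.4330729  -0.36901272  0.01      ]] [[ 0.42974471 -0.36448131  0.235     ]]
```

```bash
python3 -m creep '[[0,-0.041,0.007,0,3.5,-0.5],[0,-0.082,0.014,0,7,-1],[0,-0.123,0.021,0,10.5,-1.5],[0,-0.164,0.028,0,14,-2],[-0.001,-0.205,0.035,0,17.5,-2.5],[-0.001,-0.246,0.042,-0.3,21,-3],[-0.002,-0.287,0.049,-0.6,24.5,-3.5],[-0.002,-0.327,0.056,-0.8,28,-4.2]]'
python3 -m creep '[[0,0,0,0,0,0],[0,0,0,0,0,0],[0,0,0,0,0,0],[0,0,0,0,0,0],[0,0,0,0,0,0],[0,0,0,0,0,0],[0,0,0,0,0,0],[0,0,0,0,0,0]]'
python3 - <<'E'
from h import *
print(go([.452,-.2025,.14],down(81)), env.get_state()["joint_pos"])
im=cv2.imread("pics/top5.png"); im2,d=env.read_camera("side"); cv2.imwrite("pics/side6.png",im2)
im3,_=env.read_camera("top"); cv2.imwrite("pics/top6.png",im3)
A=np.hstack([cv2.resize(im3[200:270,150:220],(400,400),interpolation=2),cv2.resize(im2[140:260,290:410],(400,400),interpolation=2)])
cv2.imwrite("pics/c6.png",np.clip(A*1.5,0,255).astype(np.uint8))
E
```

```text
clock: 15.75
tcp_pos: [0.4494, -0.2059, 0.2136]
orientation: [-0.006, 0.079, 0.997, 0.0]
wrist_force: [0.4, 0.9, 0.1]
finger_gap: 0.0451
clock: 16.55
tcp_pos: [0.4502, -0.2033, 0.2158]
orientation: [-0.003, 0.078, 0.997, -0.001]
wrist_force: [0.4, -0.6, -0.2]
finger_gap: 0.0452
(array([-2.2,  1.3, 75.8]), array([-0.12, -0.39,  0.01])) [-0.58403093  0.16708652 -0.18241954  1.22657142 -0.00471939 -0.42712536]
```

View pics/c6.png

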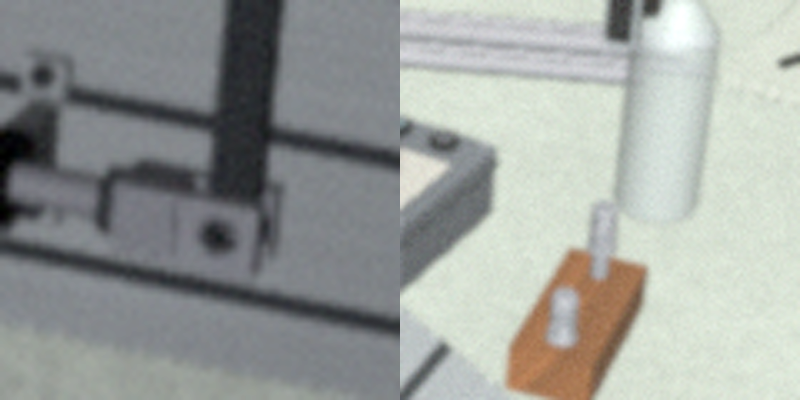

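```bash
python3 -m creep '[[-0.0022,0.0013,0.03,0,-0.3,0],[-0.0022,0.0013,0.07,0,-0.3,0],[-0.0022,0.0013,0.1,0,-0.3,0],[-0.0022,0.0013,0.125,0,-0.3,0],[-0.0022,0.0013,0.145,0,-0.3,0],[-0.0022,0.0013,0.155,0,-0.3,0],[-0.0022,0.0013,0.155,0,-0.3,0],[-0.0022,0.0013,0.155,0,-0.3,0]]'
python3 - <<'E'
from h import *
print(go([.452,-.2025,.06],down(81)), env.get_state()["wrist_force"])
im2,d=env.read_camera("side"); cv2.imwrite("pics/side7.png",im2)
cv2.imwrite("pics/c7.png",np.clip(cv2.resize(im2[150:270,290:410],(480,480),interpolation=2)*1.4,0,255).astype(np.uint8))
E
```

```text
clock: 17.45
tcp_pos: [0.4518, -0.2031, 0.0612]
orientation: [-0.001, 0.079, 0.997, -0.001]
wrist_force: [-0.5, -0.4, 0.9]
finger_gap: 0.045
(array([-0.1,  0.7,  1.2]), array([-0.13, -0.08, -0.02])) [-0.46985167 -0.43622005  0.93067844]
```

View pics/c7.png

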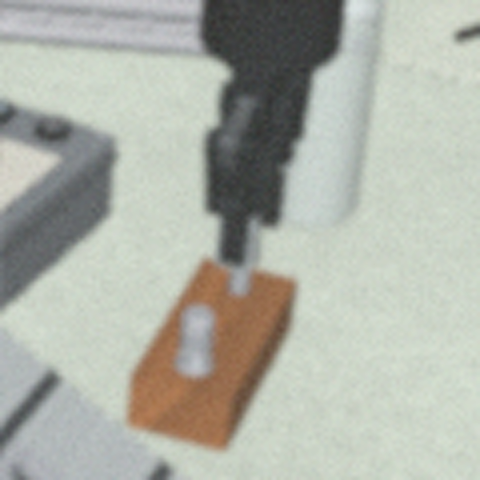

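```bash
python3 -m creep '[[0,0,0,0,0,0],[0,0,0,0,0,0],[0,0,0,0,0,0],[0,0,0,0,0,0],[0,0,0,0,0,0],[0,0,0,0,0,0],[0,0,0,0,0,0],[0,0,0,0,0,0]]' 0 40
python3 -c "
from h import *
s=env.get_state(); print(s['tcp_pos'],s['wrist_force'],s['ft_torque'])"
python3 -m creep '[[0,0,-0.005,0,0,0],[0,0,-0.015,0,0,0],[0,0,-0.03,0,0,0],[0,0,-0.05,0,0,0],[0,0,-0.08,0,0,0],[0,0,-0.12,0,0,0],[0,0,-0.16,0,0,0],[0,0,-0.18,0,0,0]]' 
python3 -c "
from h import *
s=env.get_state(); print(s['tcp_pos'],s['wrist_force'],s['ft_torque'])"
```

```text
clock: 18.3
tcp_pos: [0.4521, -0.2032, 0.0614]
orientation: [-0.0, 0.079, 0.997, -0.001]
wrist_force: [-1.7, 0.4, 5.7]
finger_gap: 0.0164
[ 0.45205943 -0.20323736  0.0614222 ] [-1.69342787  0.43600476  5.71619172] [ 0.04956769  0.0895311  -0.00136937]
clock: 19.1
tcp_pos: [0.4523, -0.2028, 0.2446]
orientation: [0.001, 0.079, 0.997, -0.002]
wrist_force: [1.5, -0.4, -0.8]
finger_gap: 0.0165
[ 0.45230233 -0.20279991  0.24458477] [ 1.53770753 -0.38203681 -0.75148637] [-0.03208966  0.00832936  0.02660747]
```

```bash
cat >> h.py <<'E'
fk=np.array([-.0715,-.0258])
def fpose(h,dx=0,dy=0):
    M=armpose(0,.085,.03)[1]; return W([fk[0]+dx,fk[1]+dy,h]),M
E
python3 - <<'E'
from h import *
p,M=fpose(.15); print(p,go(p,M))
E
```

```text
[0.46478026 0.1295043  0.21157566] (array([ 39.8, 330.3,  31.8]), array([  0.83, -27.9 ,   4.15]))
```

```bash
python3 -m creep '[[0.005,0.041,0,0.1,-3.5,0.5],[0.01,0.082,0,0.2,-7,1],[0.015,0.123,0,0.3,-10.5,1.5],[0.02,0.164,0,0.4,-14,2],[0.025,0.205,0.005,0.5,-17.5,2.5],[0.03,0.246,0.01,0.6,-21,3],[0.035,0.29,0.02,0.7,-24.5,3.6],[0.0398,0.3303,0.0318,0.83,-27.9,4.15]]'
python3 -m creep '[[0,0,0,0,0,0],[0,0,0,0,0,0],[0,0,0,0,0,0],[0,0,0,0,0,0],[0,0,0,0,0,0],[0,0,0,0,0,0],[0,0,0,0,0,0],[0,0,0,0,0,0]]'
python3 - <<'E'
from h import *
print(*go(*fpose(.15)))
s=env.get_state(); T=rot(s["orientation"]); t=s["tcp_pos"]
im,_=env.read_camera("side"); im3,_=env.read_camera("top"); cv2.imwrite("pics/side8.png",im); cv2.imwrite("pics/top8.png",im3)
nose=t+T.apply([0,0,.0554]); hole=W([*fk,.059])
print("side nose,hole px",proj("side",[nose,hole,t]),"top",proj("top",[nose,hole]))
A=np.hstack([cv2.resize(im3[180:260,140:220],(400,400),interpolation=2),cv2.resize(im[190:290,250:350],(400,400),interpolation=2)])
cv2.imwrite("pics/c8.png",np.clip(A*1.4,0,255).astype(np.uint8))
E
```

```text
clock: 19.9
tcp_pos: [0.4635, 0.1316, 0.2092]
orientation: [0.241, 0.112, 0.964, -0.026]
wrist_force: [0.5, -0.4, -0.1]
finger_gap: 0.0163
clock: 20.7
tcp_pos: [0.4643, 0.1294, 0.2082]
orientation: [0.239, 0.112, 0.964, -0.027]
wrist_force: [0.0, -0.2, -1.5]
finger_gap: 0.0164
[-2.   0.2 -2.8] [ 0.04 -0.21 -0.1 ]
side nose,hole px [[307.75899898 257.86034181]
 [297.67749884 268.05826045]
 [323.88819445 238.07905138]] top [[181.75235021 248.010509  ]
 [187.18262684 241.03694159]]
```

View pics/c8.png

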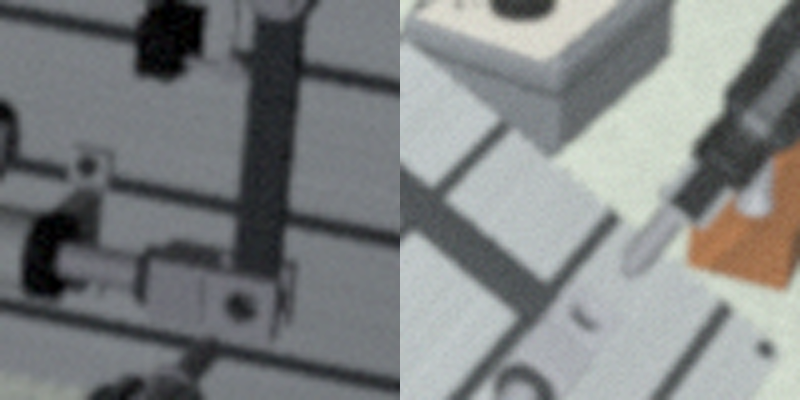

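```bash
cat > g.py <<'E'
from h import *
s=env.get_state(); T=rot(s["orientation"]); print("tool force",T.inv().apply(s["wrist_force"]).round(1),"M",T.inv().apply(s["ft_torque"]).round(2)); print(*go(*fpose(.0664)),s["finger_gap"])
E
python3 -m creep '[[-0.002,0,0.008,0,0,0],[-0.002,0,0.016,0,0,0],[-0.002,0,0.024,0,0,0],[-0.002,0,0.03,0,0,0],[-0.002,0,0.034,0,0,0],[-0.002,0,0.038,0,0,0],[-0.002,0,0.038,0,0,0],[-0.002,0,0.038,0,0,0]]' >/dev/null; python3 g.py
python3 -m creep '[[0,0,0.002,0,0,0],[0,0,0.004,0,0,0],[0,0,0.006,0,0,0],[0,0,0.008,0,0,0],[0,0,0.01,0,0,0],[0,0,0.01,0,0,0],[0,0,0.01,0,0,0],[0,0,0.01,0,0,0]]' >/dev/null; python3 g.py
```

```text
tool force [0.6 0.8 0.2] M [0.04 0.54 0.01]
[-0.5 -0.3 42.9] [ 0.07 -0.21 -0.05] 0.016800262649099253
tool force [0.8 0.1 1.1] M [-0.05  0.53 -0.  ]
[-0.5 -0.3 33. ] [ 0.07 -0.21 -0.05] 0.01671715826489969
```

```bash
python3 -m creep '[[0,0,0.002,0,0,0],[0,0,0.004,0,0,0],[0,0,0.006,0,0,0],[0,0,0.008,0,0,0],[0,0,0.01,0,0,0],[0,0,0.012,0,0,0],[0,0,0.012,0,0,0],[0,0,0.012,0,0,0]]' >/dev/null; python3 g.py
```

```text
tool force [ 0.4 -0.8 -0.1] M [0.02 0.52 0.02]
[-0.6 -0.3 20.9] [ 0.06 -0.22 -0.05] 0.016306840075705903
```

```bash
python3 -m creep '[[0,0,0.002,0,0,0],[0,0,0.004,0,0,0],[0,0,0.006,0,0,0],[0,0,0.008,0,0,0],[0,0,0.01,0,0,0],[0,0,0.01,0,0,0],[0,0,0.01,0,0,0],[0,0,0.01,0,0,0]]' >/dev/null; python3 g.py
```

```text
tool force [ 0.2 -0.8  0.9] M [-0.04  0.5  -0.03]
[-0.5 -0.3 11. ] [ 0.07 -0.21 -0.05] 0.01617036823831175
```

```bash
python3 -m creep '[[0,0,0.002,0,0,0],[0,0,0.004,0,0,0],[0,0,0.006,0,0,0],[0,0,0.008,0,0,0],[0,0,0.009,0,0,0],[0,0,0.009,0,0,0],[0,0,0.009,0,0,0],[0,0,0.009,0,0,0]]' >/dev/null; python3 g.py
python3 -m creep '[[0,0,0.001,0,0,0],[0,0,0.002,0,0,0],[0,0,0.003,0,0,0],[0,0,0.003,0,0,0],[0,0,0.003,0,0,0],[0,0,0.003,0,0,0],[0,0,0.003,0,0,0],[0,0,0.003,0,0,0]]' >/dev/null; python3 g.py
```

```text
tool force [0.9 0.4 1.1] M [-0.01  0.51 -0.06]
[-0.5 -0.3  2. ] [ 0.07 -0.2  -0.05] 0.01674507813286874
tool force [ 2.7 -0.8 -9.6] M [0.28 0.89 0.01]
[-0.5 -0.3 -0.4] [ 0.07 -0.18 -0.03] 0.01677064809930526
```

```bash
python3 -m creep '[[0,0,-0.001,0,0,0],[0,0,-0.001,0,0,0],[0,0,-0.001,0,0,0],[0,0,-0.001,0,0,0],[0,0,-0.001,0,0,0],[0,0,-0.001,0,0,0],[0,0,-0.001,0,0,0],[0,0,-0.001,0,0,0]]' 0.045 30
python3 -m creep '[[0,0,-0.01,0,0,0],[0,0,-0.03,0,0,0],[0,0,-0.06,0,0,0],[0,0,-0.1,0,0,0],[0,0,-0.14,0,0,0],[0,0,-0.17,0,0,0],[0,0,-0.17,0,0,0],[0,0,-0.17,0,0,0]]'
python3 - <<'E'
from h import *
im,d=env.read_camera("side"); im3,d3=env.read_camera("top"); cv2.imwrite("pics/side9.png",im); cv2.imwrite("pics/top9.png",im3)
A=np.hstack([cv2.resize(im3[150:270,130:250],(400,400),interpolation=2),cv2.resize(im[160:300,220:360],(400,400),interpolation=2)])
cv2.imwrite("pics/c9.png",np.clip(A*1.4,0,255).astype(np.uint8))
for n,D in(("top",d3),("side",d)):
    L=(pts(n,D)-c0)@F; m=(L[...,2]>.08)&(L[...,2]<.13)&(np.hypot(L[...,0]-fk[0],L[...,1]-fk[1])<.025); q=L[m]; print(n,len(q),q.mean(0).round(4),np.percentile(q[:,2],[50,95]).round(4))
P=pts("side",d); b=(P[...,2]>.089)&(P[...,2]<.11)&(np.hypot(P[...,0]-.626,P[...,1]+.231)<.035)
print("handle",cv2.minAreaRect(P[b][:,:2].astype(np.float32)))
print(env.get_state()["tcp_pos"],env.get_state()["wrist_force"])
E
```

```text
clock: 26.4
tcp_pos: [0.5027, 0.1209, 0.1374]
orientation: [0.239, 0.112, 0.964, -0.027]
wrist_force: [-0.3, 0.1, 0.3]
finger_gap: 0.0451
clock: 27.2
tcp_pos: [0.4255, 0.1392, 0.289]
orientation: [0.24, 0.112, 0.964, -0.026]
wrist_force: [0.1, -0.7, -0.0]
finger_gap: 0.0453
top 74 [-0.069  -0.0288  0.09  ] [0.0914 0.0948]
side 96 [-0.0694 -0.0214  0.0872] [0.0885 0.0911]
handle ((0.6280040144920349, -0.23417659103870392), (0.01806274987757206, 0.042671140283346176), 71.599365234375)
[0.42490863 0.13863647 0.28674343] [ 0.16826294 -0.03344758 -0.17846687]
```

View pics/c9.png

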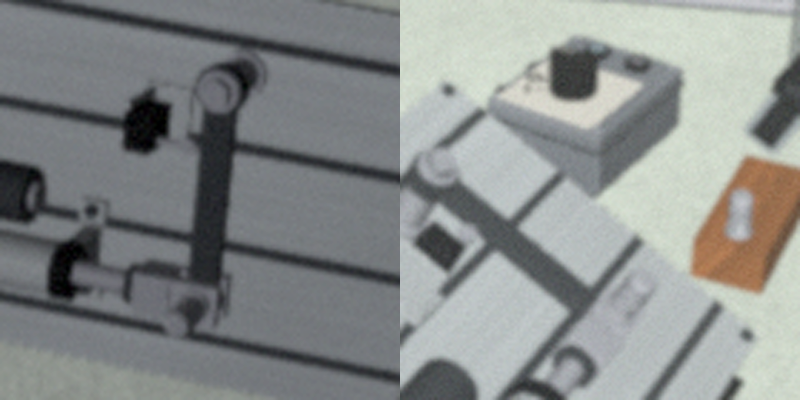

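The pin's head is at (180,322) in the left crop, standing on the fork with its collar on the ear. The top of the head is about 92–95 mm above the plate, against 93 mm expected. The short pin is still in the block at (740,215) in the right crop, and the gripper is clear.

```bash
python3 -c "
from h import *
print(env.hand_in())"
```

```text
the job is handed in; nothing more can be done
None
```

I turned the selector to the ring mark, swung the arm into the fork, and pushed the long pin through until its collar sat on the upper ear. I then let go, backed the gripper off and handed the job in at about 27 s. The hand-in gives no verdict.

**Last checks:**
- **Selector:** the handle lies at −17° to −18°, against a box x axis of −17°, so it is at the ring.
- **Arm:** I set the eye from the arm's stop, backing off 2.6 mm at the grip point (0.03 rad). The pin then went in with no more than about 1 N of resistance.
- **Pin:** the collar met the ear within 0.5 mm of the depth I had calculated, at about 10 N. After release, the top of the head was about 91–95 mm above the plate, against 93 mm expected.
- **Bystanders:** the short pin is still in its hole in the last picture. I never worked near the bottle, motor or pulley, and did not measure them again at the end.

**Disagreement:** the two cameras differ by 4–7 mm. At the selector, gripping agreed with the top camera. At the fork, the arm's stop put the axis about 2 mm off the top camera's value in y, and I used that. I did not measure the pin's tilt after release, only that the gripper axis was within 0.3° of the hole axis while pushing it in.

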